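# Free the sprung tweezers and hold them at the marked gap

### The arm

A 6-joint arm with a two-finger parallel gripper is mounted at the origin on the work surface; the furniture and walls round the work are solid. World frame = base frame: x ahead of the robot, y to its left, z up, the work surface at z = 0. Lengths are in mm, angles in rad, forces in N, time in s.
With the tool pointing down it reaches from about 275 to 750 mm from the base axis. Payload 10.2 kg.
Tool frame: the origin (TCP) lies at the centre of the arm's flange, where the gripper is bolted on; the fingertips stand 173 mm ahead of it and the grasp point (between the pads) lies 155 mm ahead of it; z points along the fingers, y is the line along which they close (so a half turn about z gives the same grasp; the last joint's range is limited). The gripper opens to 85 mm and grips with 20 to 120 N. Pads are 22 mm wide; open, the fingers measure 114 mm over their backs; the gripper's body (76 mm by 85 mm) begins 54 mm behind the grasp point. The pads swing forward as they close: fully open they stand 13 mm farther back than shut.
Start: joints at [-1.502, 0.313, 1.498, -0, 1.331, -0.223], TCP at [151.017, -502.818, 404.694] pointing down, gripper open.
Joint ranges: [-2.94, 2.94], [-0.97, 2.17], [0.19, 2.56], [-1.23, 4.37], [0.02, 3.11], [-2.88, 2.88]. Speed limits (rad/s): [2.39, 2.39, 3.01, 3.14, 3.14, 3.14].

### API

Orientations are given as a unit quaternion [w, x, y, z].
In Python, from rig import ctrl gives the robot as it stands.
- The arm moves only by the shell command python3 steer.py 'ROWS' [OPENING] [FORCE]. ROWS is one flat JSON list of numbers that holds 1 to 8 rows one after another, with no inner brackets; each row has 6 numbers: dx, dy, dz in mm, then a rotation vector rx, ry, rz in rad; each row is the pose to reach, as a shift and turn from the pose commanded when the command began, along the tool's axes at that moment; what a row does not reach only later rows make up. A row lasts 1/10 s, in which the tool goes at most 50 mm and 0.15 rad, less where a joint would pass 70% of its speed; a pose out of reach is approached as far as the arm can. OPENING is the opening from 0.0 (shut) to 1.0 (fully open), set as the command begins (- or left out keeps the last). The fingers move at their own pace and stop on an object; FORCE is the grip in N (left out, the last holds). Time passes only in rows, so rows that do not move let the fingers close. It prints the time, the measured TCP pose, the force, the opening and the grip force at its end. Input that does not fit is refused with a message, and nothing moves.
- ctrl.sense(): the state, without advancing time (a new reading comes with each control period).
- ctrl.capture(name): name is "scene" or "top" or "wrist"; returns the picture (384x512x3 uint8, red, green, blue); there is no depth.
- ctrl.calibration(name): a dict with "fx", "fy", "cx", "cy" (pixels), "position" and "attitude" of the camera in the world. Camera axes: x right, y down, z forward; pixel columns grow to the right and rows downward; lengths in mm; the calibration is good to about 2 mm. A picture is of the moment at which its call begins: read the wrist's pose just before it. calibration takes no time and is no camera call; for the wrist camera it gives the pose at the moment of the call.
- ctrl.finish_job(): hands the job in; it is judged then, once.
The state is a dict: "time_s": time; "joints": joint angles; "dq": joint speeds; "tau": joint torques, N m; "eef_pos": TCP position; "ee_rot": TCP orientation; "force": force on the tool from outside, world axes, zero at the start; "wrist_torque": the same for the moment, N m; "grip_width": opening from 0.0 (shut) to 1.0 (fully open); "grip_force": force on a finger pad.
Only numpy, scipy, OpenCV 4.12 (cv2) and the standard library are available. Lean on these libraries where they do the work, as an engineer would, in place of code of your own. Each camera call takes 0.05 s, during which the arm holds its last target. There are 200 camera calls.

### The job

Undo both red clamp knobs on the stand, turning each anticlockwise to its end stop, then lift out the sprung tweezers by their blue thumb pads. Bring the tips just above the middle of the setting plate with the two green lines (not the blue one), level and in line with the lines, and squeeze so that the tips are 16 mm apart, one over each green line, without touching the plate and without ever pinching the tips shut. Hold that gap steady for two seconds and finish still holding it; leave the jars and the rubber disc alone.

Things in the scene. Friction and masses are not known exactly. Their poses are not given: they have to be found in the camera images.
- stand: Fixed grey stand, base 200 x 150 x 12 mm with a cradle. Origin at the centre of its underside; x along the tweezers to their tips, z up. Knob axes at x -60, y +46 (left) and -46 mm (right). The tweezers rest 40 mm above the worktop on a saddle at x -83 to -37 and a cross bar at x 64 to 76 mm; round the thumb pads only the base plate lies below. They lift straight up.
- knob_left (a joint): Angle of the left (+y) clamp knob. 0 = clamped, its lobe pointing inward over the tweezers' block; grows as the knob is turned anticlockwise seen from above, to the end stop at 1.40 rad (80 degrees), where the lobe is clear. Starts at 0 to 0.15; stays where it is left (friction torque 0.06 N m).
- knob_left_grip (a point): Centre of the left knob's red wing, on the vertical turning axis, 83 mm above the worktop. The wing is an upright bar 13 mm thick, 44 long (along this point's y axis), reaching 17 mm below and 11 above this point; pinch it across its thickness. The steel lobe below it points to the point's -y, 42 mm long, its top 20 mm under this point. The point turns with the knob.
- knob_right (a joint): Angle of the right (-y) clamp knob. 0 = clamped, its lobe pointing inward over the tweezers' block; grows as the knob is turned anticlockwise seen from above, to the end stop at 1.40 rad (80 degrees), where the lobe is clear. Starts at 0 to 0.15; stays where it is left (friction torque 0.06 N m).
- knob_right_grip (a point): Centre of the right knob's red wing, on the vertical turning axis, 83 mm above the worktop. The wing is an upright bar 13 mm thick, 44 long (along this point's y axis), reaching 17 mm below and 11 above this point; pinch it across its thickness. The steel lobe below it points to the point's +y, 42 mm long, its top 20 mm under this point. The point turns with the knob.
- tweezers: Loose steel sprung tweezers, about 75 g, 195 mm long, arms side by side so that they are squeezed horizontally; balanced within 10 mm of the thumb pads. Origin midway between the blue thumb pads at the level of the underside; x to the tips (which end at x = 70 mm), z up. In the stand: 45 mm ahead of the stand's origin, 40 mm up. Dark hinge block 24 x 16 mm at x -125 to -85 mm.
- thumb_left (a point): Centre of the outer face of the left (+y) blue thumb pad, 8 mm above the underside; face 12 mm long, 16 mm high. The two faces are 46 mm apart relaxed, and 30 mm apart and parallel when the tips are 16 mm apart (pads close 0.56 mm for each mm of tip closing). A squeeze of 2.2 N starts them closing; 6.2 N holds the 16 mm gap.
- thumb_right (a point): Centre of the outer face of the right (-y) blue thumb pad, likewise.
- jaw_left (a joint): Closing angle of the left (+y) arm about its hinge, 90 mm behind the thumb pads: 0 relaxed (tips 45 mm apart), 0.090 rad in each arm for the 16 mm gap, stop at 0.135. Spring 4 N m/rad, pre-loaded with 0.2 N m.
- jaw_right (a joint): Closing angle of the right (-y) arm, as jaw_left.
- tip_left (a point): End of the left (+y) arm's black tip, middle of its section (4 mm wide, from 2 to 10 mm above the underside), 160 mm from the hinge. The tip gap is the distance between the two tip points: 45 mm relaxed.
- tip_right (a point): End of the right (-y) arm's black tip, likewise.
- tip_mid (a point): Point of the tweezers' body midway between the tip points, 70 mm ahead of the thumb pads, 6 mm above the underside.
- plate_green: Fixed white setting plate, 80 x 80 x 16 mm, with two green lines 4 mm wide, 16 mm apart centre to centre, along its x axis (8 mm either side of its middle), and a green border strip along each y edge. Origin at the centre of its underside, top at 16 mm. Its x axis points away from the robot, within 0.25 rad.
- plate_blue: The other setting plate, of the same size, with blue lines 30 mm apart and blue border strips: not used. Origin at the centre of its underside. The two plates may have changed places.
- jar_white: Small square sample jar with white contents and a black screw cap, 62 x 62 x 104 mm, loose; bystander. Origin at the centre of its underside.
- jar_dark: Small square sample jar with dark contents and a black screw cap, 62 x 62 x 104 mm, loose; bystander. Origin at the centre of its underside.
- rubber_disc: Flat black rubber test disc, 80 mm across, 12 mm thick, loose on the worktop; bystander. Origin at the centre of its underside.

How it is judged:
By the outcome, as a careful person would: the job done as asked, in the order asked, and still so for the second after the job is handed in, while the arm keeps its last pose, push and grip.
It also fails if it takes over 64 s, if anything falls off the work surface, if the arm or the gripper's body presses on something with over 40 N, if the wrist force passes 120 N, or if a joint passes its speed limit or range.

## Working session

There is one attempt and no reset: what is moved stays moved. The work goes in short steps, Python scripts to look and compute and a shell command to move; the robot and the scene stay as the last step left them, time stands still between calls to the robot, and variables do not carry over. Pictures are saved under pics/ and viewed, at most 10 in all, crops included, and the job is handed in when it is done.

```bash
ls; mkdir -p pics
python3 - <<'E'
from rig import ctrl
import cv2
for n in("scene","top"):
    im=ctrl.capture(n); cv2.imwrite(f"pics/{n}0.png",im[:,:,::-1]); print(n,ctrl.calibration(n))
s=ctrl.sense(); print(s)
a=cv2.imread("pics/top0.png"); cv2.imwrite("pics/top0b.png",cv2.resize(a,(800,600),interpolation=cv2.INTER_CUBIC))
E
```

```text
pics
rig.py
steer.py
scene {'fx': 394.02656192615893, 'fy': 394.02656192615893, 'cx': 256.0374827646517, 'cy': 195.22470740669274, 'position': array([-158.38554092,  534.74476404,  569.68779918]), 'attitude': array([ 0.23847202, -0.42280994,  0.75966493, -0.43274941])}
top {'fx': 482.76490374081703, 'fy': 482.76490374081703, 'cx': 254.94008381975402, 'cy': 191.74364840620973, 'position': array([ 273.94973449,   73.54022461, 1242.84325457]), 'attitude': array([-0.0827537 ,  0.7410463 , -0.66166876,  0.07871887])}
{'time_s': 0.1, 'joints': array([-1.50239465e+00,  3.13389819e-01,  1.49835151e+00,  8.19030385e-06,
        1.33102032e+00, -2.23384722e-01]), 'dq': array([ 8.73562907e-04, -6.45940891e-05, -1.50694187e-03,  2.29305295e-03,
        1.14654963e-03,  5.69292589e-04]), 'tau': array([ 1.52555080e-03, -4.12903690e+01, -2.60146433e+01, -2.40890713e-04,
        3.02404311e-03,  9.89684878e-06]), 'eef_pos': array([ 151.01769524, -502.7757046 ,  404.19796962]), 'ee_rot': array([-5.82432889e-04,  9.89376423e-01,  1.45375210e-01,  4.92135669e-05]), 'force': array([-0.36540218,  0.37248611,  0.75150181]), 'wrist_torque': array([0.01305624, 0.00513423, 0.02191882]), 'grip_force': 0.0, 'grip_width': 0.9987015811719405}
```
View pics/top0b.png

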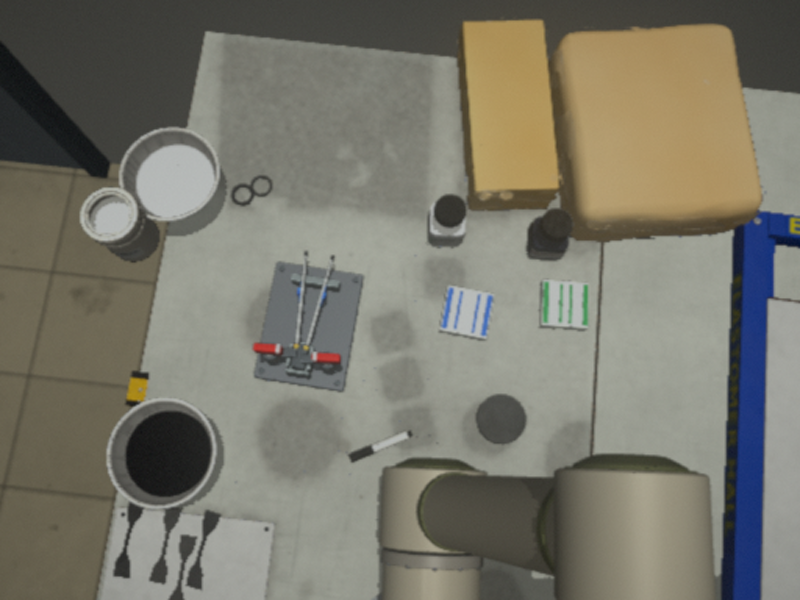

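View pics/scene0.png

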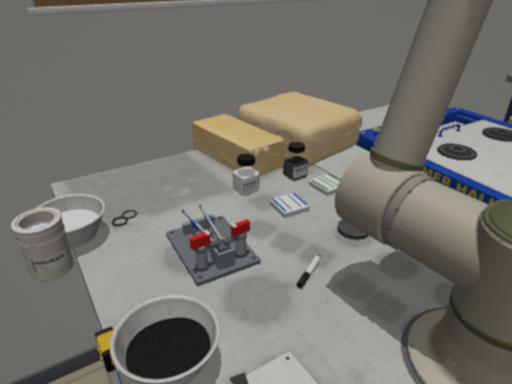

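Create h.py:
```python
from rig import ctrl
import numpy as np, cv2
from scipy.spatial.transform import Rotation as R
def rot(q): return R.from_quat(np.roll(q,-1))
def ray(cal,uv,z):
    u,v=uv; d=rot(cal["attitude"]).apply([(u-cal["cx"])/cal["fx"],(v-cal["cy"])/cal["fy"],1])
    p=np.array(cal["position"]); return p+d*(z-p[2])/d[2]
def proj(cal,P):
    c=rot(cal["attitude"]).inv().apply(np.asarray(P)-cal["position"])
    return np.array([cal["cx"]+cal["fx"]*c[...,0]/c[...,2],cal["cy"]+cal["fy"]*c[...,1]/c[...,2]]).T
def fit(cal,obj,uv,z0=0,yaw0=0,xy0=(0,0)):
    from scipy.optimize import least_squares
    obj=np.array(obj,float);uv=np.array(uv,float)
    f=lambda p:(proj(cal,R.from_euler('z',p[2]).apply(obj)+[p[0],p[1],z0])-uv).ravel()
    r=least_squares(f,[*xy0,yaw0]); return r.x,np.abs(r.fun).reshape(-1,2).round(2)
```

Run:
```python
import cv2,numpy as np
a=cv2.imread("pics/top0.png")
s=a[150:260,155:255];p=a[150:260,275:385]
o=np.hstack([cv2.resize(s,None,fx=3.8,fy=3.8,interpolation=cv2.INTER_CUBIC),cv2.resize(p,None,fx=3.8,fy=3.8,interpolation=cv2.INTER_CUBIC)]);print(o.shape)
cv2.imwrite("pics/c1.png",o)
```

```text
(418, 798, 3)
```

View pics/c1.png

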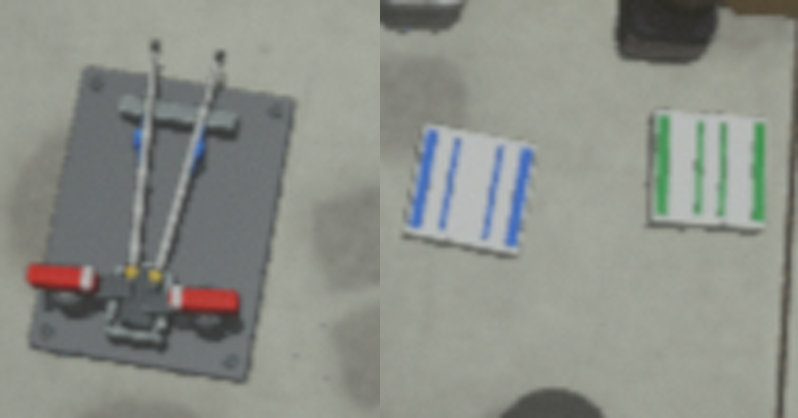

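Run:
```python
from h import *
cal=ctrl.calibration("top")
st=np.array([(82,66),(296,98),(246,381),(30,347)])/3.8+[155,150]
o=[(100,75,12),(100,-75,12),(-100,-75,12),(-100,75,12)]
x,r=fit(cal,o,st,xy0=(450,230));print(x,r)
pl=(np.array([(656,109),(766,120),(764,231),(653,223)])-[380,0])/3.8+[275,150]
o=[(40,40,16),(40,-40,16),(-40,-40,16),(-40,40,16)]
x2,r=fit(cal,o,pl,xy0=(450,-70));print(x2,r)
T=R.from_euler('z',x[2])
for n,p in dict(kl=(-60,46,83),kr=(-60,-46,83),tw=(45,0,40)).items(): print(n,T.apply(p)+[x[0],x[1],0])
# wing ends in image at top z=94
for n,e in dict(L=((28,274),(93,278)),Rr=((172,297),(238,300))).items():
    a=[ray(cal,np.array(q)/3.8+[155,150],94) for q in e]; print(n,a,np.mean(a,0),np.arctan2(*(a[0]-a[1])[[1,0]]))
```

```text
[ 5.00010917e+02  2.38596129e+02 -3.85748060e-02] [[0.28 0.26]
 [0.07 0.35]
 [0.47 0.25]
 [0.67 0.31]]
[ 5.82369466e+02 -1.81118184e+02  3.46015487e-02] [[0.64 0.17]
 [0.83 0.39]
 [0.73 0.24]
 [0.91 0.05]]
kl [441.8295532  286.87582349  83.        ]
kr [438.28155112 194.94426373  83.        ]
tw [544.97744102 236.8606934   40.        ]
L [array([440.95547912, 308.12421366,  94.        ]), array([443.07183563, 266.92114934,  94.        ])] [442.01365738 287.5226815   94.        ] 1.6221152837380284
Rr [array([436.70201266, 215.62980511,  94.        ]), array([439.51732714, 173.99951009,  94.        ])] [438.1096699 194.8146576  94.       ] 1.6383200953344943
```

```bash
cat >> h.py <<'E'
def to(P,psi):
    "shift in tool axes to bring TCP to P with tool y at world angle psi, pointing down"
    s=ctrl.sense(); q=rot(s["ee_rot"])
    y=np.array([np.cos(psi),np.sin(psi),0]); z=np.array([0,0,-1.]); x=np.cross(y,z)
    T=R.from_matrix(np.column_stack([x,y,z]))
    print("at",s["eef_pos"].round(1),"t",round(s["time_s"],1),"shift",q.inv().apply(np.array(P)-s["eef_pos"]).round(1),"rv",(q.inv()*T).as_rotvec().round(4), "F",s["force"].round(1),"w",round(s["grip_width"],3))
E
python3 -c "
from h import *
to((441.9,287.2,330),0.051)"
```

```text
at [ 151.  -502.8  404.2] t 0.1 shift [ 505.8 -672.8   75.1] rv [-8.00e-04 -1.00e-03 -1.33e+00] F [-0.4  0.4  0.8] w 0.999
```

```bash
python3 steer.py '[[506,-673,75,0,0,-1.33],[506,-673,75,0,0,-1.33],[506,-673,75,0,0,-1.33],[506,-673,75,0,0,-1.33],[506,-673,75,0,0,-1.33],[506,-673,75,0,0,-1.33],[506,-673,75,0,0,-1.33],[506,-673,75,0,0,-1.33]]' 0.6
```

```text
refused: ROWS must be one flat list, 6 numbers to a row, no inner brackets. Nothing was moved.
```

The error is about the shape of the input: one flat list, 6 numbers to a row, no inner brackets. Fixing that and sending the same move.

```bash
python3 steer.py '[506,-673,75,0,0,-1.33,506,-673,75,0,0,-1.33,506,-673,75,0,0,-1.33,506,-673,75,0,0,-1.33,506,-673,75,0,0,-1.33,506,-673,75,0,0,-1.33,506,-673,75,0,0,-1.33,506,-673,75,0,0,-1.33]' 0.6; python3 -c "
from h import *
to((441.9,287.2,330),0.051)"
```

```text
time_s: 0.9
eef_pos: [288.7, -127.0, 369.1]
ee_rot: [0.0, 0.733, 0.681, 0.0]
force: [0.9, -1.8, 0.3]
grip_width: 0.597
grip_force: 0.0
at [ 288.7 -127.   369.1] t 0.9 shift [424.4 122.2  39. ] rv [ 0.0004  0.0002 -0.1248] F [ 0.9 -1.8  0.3] w 0.597
```

```bash
python3 steer.py '[424,122,39,0,0,-0.12,424,122,39,0,0,-0.12,424,122,39,0,0,-0.12,424,122,39,0,0,-0.12,424,122,39,0,0,-0.12,424,122,39,0,0,-0.12,424,122,39,0,0,-0.12,424,122,39,0,0,-0.12]'; python3 -c "
from h import *
to((441.9,287.2,330),0.051)"
```

```text
time_s: 1.7
eef_pos: [428.9, 246.5, 333.5]
ee_rot: [-0.0, 0.692, 0.722, -0.0]
force: [0.9, -0.6, 0.3]
grip_width: 0.596
grip_force: 0.0
at [428.9 246.5 333.5] t 1.7 shift [40.2 14.7  3.5] rv [-0.0004  0.0002 -0.0093] F [ 0.9 -0.6  0.3] w 0.596
```

```bash
python3 steer.py '[40,15,3,0,0,-0.01,40,15,3,0,0,-0.01,40,15,3,0,0,-0.01]'; python3 -c "
from h import *
to((441.9,287.2,330),0.051)
im=ctrl.capture('wrist');cv2.imwrite('pics/w1.png',cv2.resize(im[:,:,::-1],(800,600),interpolation=cv2.INTER_CUBIC))
import pickle;c=ctrl.calibration('wrist');print(c);pickle.dump(c,open('w1.pkl','wb'))"
```

```text
time_s: 2.0
eef_pos: [441.9, 285.0, 330.3]
ee_rot: [-0.0, 0.688, 0.725, -0.001]
force: [0.3, -0.1, -0.2]
grip_width: 0.602
grip_force: 0.0
at [441.9 285.  330.3] t 2.0 shift [2.2 0.1 0.3] rv [-0.0014  0.0007  0.0014] F [ 0.3 -0.1 -0.2] w 0.602
{'fx': 275.57558633278865, 'fy': 275.57558633278865, 'cx': 256.8125548764048, 'cy': 192.59613619832373, 'position': array([438.2096965 , 361.70724885, 299.36246616]), 'attitude': array([0.15310626, 0.98788385, 0.02497612, 0.00449085])}
```

View pics/w1.png

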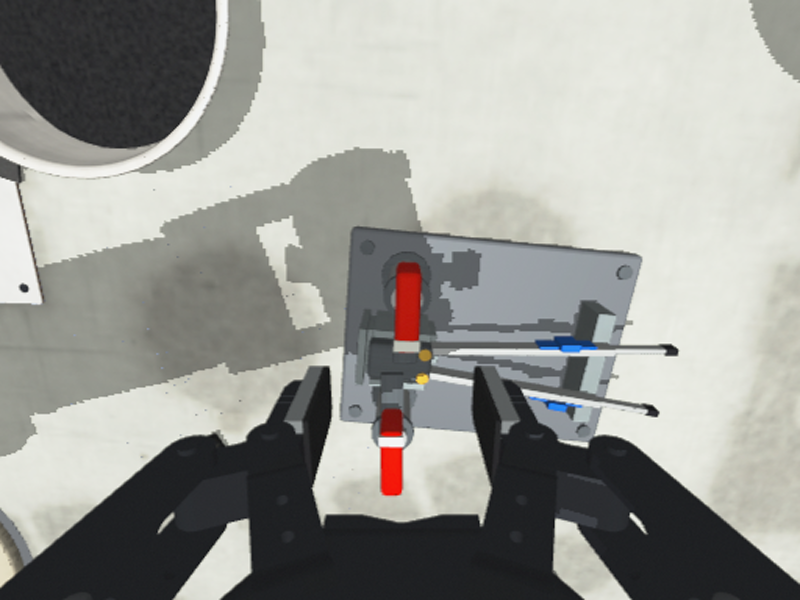

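```bash
python3 - <<'E'
import cv2,numpy as np
a=cv2.imread("pics/w1.png")
cv2.imwrite("pics/c2.png",cv2.resize(a[220:510,335:485],None,fx=2,fy=2,interpolation=cv2.INTER_CUBIC))
E
python3 - <<'E'
import pickle
from h import *
c=pickle.load(open('w1.pkl','rb'))
for z in (94,80): print(z,[ray(c,np.array(p)*.64,z).round(1)[:2] for p in [(409,265),(407,345),(392,440),(391,494)]])
print(proj(c,[[441.9-2,287+22,94],[441.9,287-22,94],[438.3,195+22,94],[438.3,195-22,94]])/.64)
E
```

```text
94 [array([444.6, 315.1]), array([445.9, 272.8]), array([440.7, 215.1]), array([441.8, 178.2])]
80 [array([445. , 311.9]), array([446.5, 266.8]), array([440.9, 205.1]), array([442. , 165.7])]
[[398.75377869 276.69091508]
 [398.45440786 358.45474213]
 [387.78176935 436.82727667]
 [384.68969925 501.02207149]]
```

View pics/c2.png

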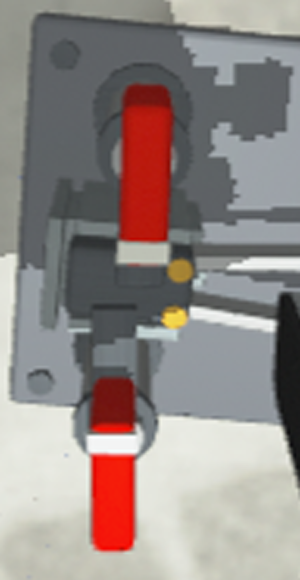

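Run:
```python
import pickle
from h import *
c=pickle.load(open('w1.pkl','rb'))
q=rot(np.array([0,.688,.725,-.001])/np.linalg.norm([.688,.725,.001]))
print(q.apply(np.eye(3)).round(4))
for d in (120,145,155,165,240): print(d,proj(c,np.array([441.9,285,330.3])+q.apply([[0,-25,d],[0,0,d],[0,25,d]])).round(1).tolist())
print(rot(c['attitude']).as_matrix().round(4))
```

```text
[[-0.0523  0.9986 -0.0014]
 [ 0.9986  0.0523 -0.0015]
 [-0.0014 -0.0015 -1.    ]]
120 [[191.9, 311.0], [255.6, 310.8], [319.2, 310.6]]
145 [[203.4, 273.9], [255.7, 273.7], [307.8, 273.5]]
155 [[207.0, 262.5], [255.7, 262.4], [304.3, 262.2]]
165 [[210.1, 252.6], [255.7, 252.5], [301.3, 252.3]]
240 [[224.9, 205.3], [255.8, 205.2], [286.8, 205.2]]
[[ 0.9987  0.048   0.0165]
 [ 0.0507 -0.9519 -0.3023]
 [ 0.0012  0.3027 -0.9531]]
```

```bash
python3 -c "
from h import *
to((444.8,288.7,245),0.051)"
```

```text
at [441.9 284.2 330.7] t 2.0 shift [ 4.4  3.2 85.7] rv [-0.001   0.0005  0.0001] F [-0.5 -0.1  0.5] w 0.603
```

```bash
python3 steer.py '[4.5,3.2,45,0,0,0,4.5,3.2,84,0,0,0,4.5,3.2,84,0,0,0]' 0.6 20; python3 -c "
from h import *
to((444.8,288.7,245),0.051)"; python3 steer.py '[0,0,0,0,0,0,0,0,0,0,0,0,0,0,0,0,0,0,0,0,0,0,0,0]' 0 20;  python3 -c "
from h import *
to((444.8,288.7,245),0.051);print(ctrl.sense()['wrist_torque'])"
```

```text
time_s: 2.35
eef_pos: [444.0, 287.7, 243.4]
ee_rot: [-0.002, 0.689, 0.724, -0.004]
force: [0.2, 0.1, 1.2]
grip_width: 0.604
grip_force: 0.0
at [444.  287.7 243.4] t 2.4 shift [ 1.   0.8 -1.6] rv [-0.0083  0.0027 -0.0017] F [0.2 0.1 1.2] w 0.604
time_s: 2.75
eef_pos: [444.6, 289.2, 249.1]
ee_rot: [-0.0, 0.689, 0.725, -0.0]
force: [-9.3, -2.3, 11.3]
grip_width: 0.144
grip_force: 24.1
at [444.6 289.2 249.1] t 2.8 shift [-0.5  0.2  4.1] rv [-0.0007 -0.     -0.    ] F [-9.3 -2.3 11.3] w 0.144
[-0.42077821  1.47741877 -0.0752291 ]
```

```bash
python3 steer.py '[0,0,0,0,0,-0.13,0,0,0,0,0,-0.26,0,0,0,0,0,-0.39,0,0,0,0,0,-0.52,0,0,0,0,0,-0.65,0,0,0,0,0,-0.65]';  python3 -c "
from h import *
to((444.8,288.7,245),1.45);print(ctrl.sense()['wrist_torque'])"
```

```text
time_s: 3.35
eef_pos: [444.8, 289.4, 249.2]
ee_rot: [0.0, 0.42, 0.908, 0.0]
force: [-7.0, -1.4, 9.5]
grip_width: 0.149
grip_force: 23.8
at [444.8 289.4 249.2] t 3.4 shift [-0.5 -0.4  4.2] rv [ 6.000e-04  2.000e-04 -7.451e-01] F [-7.  -1.4  9.5] w 0.149
[-0.26580305  1.16540604  0.01796693]
```

```bash
python3 steer.py '[0,0,0,0,0,-0.13,0,0,0,0,0,-0.26,0,0,0,0,0,-0.39,0,0,0,0,0,-0.5,0,0,0,0,0,-0.6,0,0,0,0,0,-0.68,0,0,0,0,0,-0.72,0,0,0,0,0,-0.72]';  python3 -c "
from h import *
to((444.8,288.7,245),1.45);print(ctrl.sense()['wrist_torque'])"
```

```text
time_s: 4.15
eef_pos: [445.0, 289.5, 249.2]
ee_rot: [0.001, 0.075, 0.997, 0.001]
force: [-5.4, 0.1, 8.3]
grip_width: 0.146
grip_force: 38.8
at [445.  289.5 249.2] t 4.2 shift [ 0.1 -0.8  4.2] rv [ 0.0019  0.001  -0.0297] F [-5.4  0.1  8.3] w 0.146
[ 0.04078729  0.90961263 -0.72222731]
```

```bash
python3 steer.py '[0,0,0,0,0,0,0,0,0,0,0,0,0,0,-25,0,0,0,0,0,-50,0,0,0,0,0,-50,0,0,0]' 0.45;  python3 -c "
from h import *
to((440.8,197,290),0.0675)"
```

```text
time_s: 4.65
eef_pos: [445.7, 289.5, 300.4]
ee_rot: [0.003, 0.075, 0.997, 0.001]
force: [-0.5, 1.1, 0.3]
grip_width: 0.453
grip_force: 0.0
at [445.7 289.5 300.4] t 4.7 shift [ -8.9 -92.3  10.2] rv [0.0066 0.0028 1.3537] F [-0.5  1.1  0.3] w 0.453
```

```bash
python3 steer.py '[-9,-92,0,0,0,1.352,-9,-92,0,0,0,1.352,-9,-92,0,0,0,1.352,-9,-92,0,0,0,1.352,-9,-92,0,0,0,1.352,-9,-92,0,0,0,1.352,-9,-92,0,0,0,1.352,-9,-92,0,0,0,1.352]'; python3 steer.py '[0,0,0,0,0,0.15,0,0,0,0,0,0.15,0,0,0,0,0,0.15]'; python3 -c "
from h import *
to((440.8,197,249),0.0675)
im=ctrl.capture('wrist');cv2.imwrite('pics/w2.png',cv2.resize(im[:,:,::-1],(800,600),interpolation=cv2.INTER_CUBIC))
import pickle;c=ctrl.calibration('wrist');pickle.dump(c,open('w2.pkl','wb'))"
```

```text
time_s: 5.45
eef_pos: [440.2, 196.9, 296.7]
ee_rot: [-0.0, 0.627, 0.779, -0.0]
force: [-0.4, -0.3, 0.1]
grip_width: 0.451
grip_force: 0.0
time_s: 5.75
eef_pos: [440.2, 197.0, 296.8]
ee_rot: [-0.0, 0.68, 0.733, -0.0]
force: [0.1, 0.5, -0.2]
grip_width: 0.457
grip_force: 0.0
at [440.2 197.  296.8] t 5.8 shift [ 0.   0.6 47.8] rv [-0.0002  0.0001  0.0076] F [ 0.1  0.5 -0.2] w 0.457
```

View pics/w2.png

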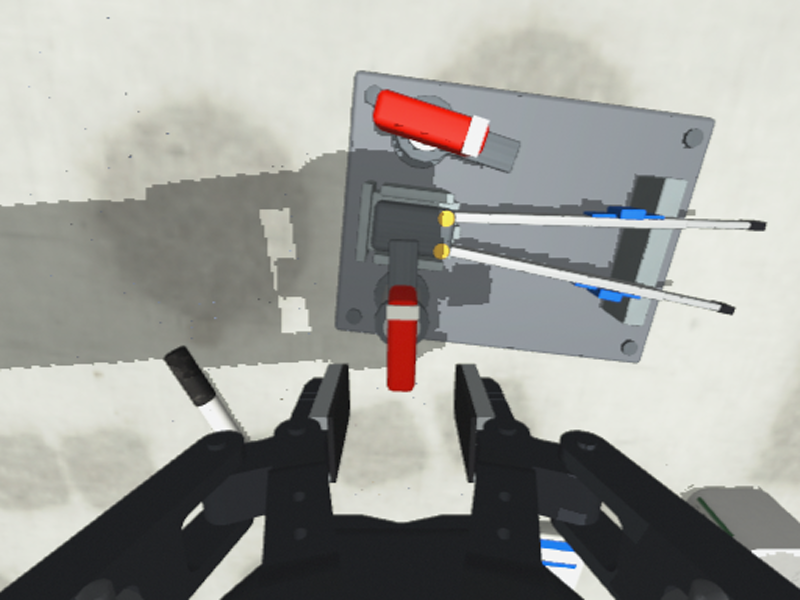

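```bash
python3 steer.py '[0,0,25,0,0,0.006,0,0,48,0,0,0.006,0,0,48,0,0,0.006]';python3 steer.py '[0,0,0,0,0,0,0,0,0,0,0,0,0,0,0,0,0,0,0,0,0,0,0,0]' 0 20;  python3 steer.py '[0,0,0,0,0,-0.13,0,0,0,0,0,-0.26,0,0,0,0,0,-0.39,0,0,0,0,0,-0.52,0,0,0,0,0,-0.65,0,0,0,0,0,-0.65]';python3 -c "
from h import *
to((440.8,197,249),1.41);print(ctrl.sense()['wrist_torque'])"
```

```text
time_s: 6.1
eef_pos: [439.6, 196.8, 246.8]
ee_rot: [-0.001, 0.683, 0.73, -0.002]
force: [0.3, -0.8, 0.9]
grip_width: 0.453
grip_force: 0.0
time_s: 6.5
eef_pos: [440.2, 197.0, 250.1]
ee_rot: [0.0, 0.684, 0.73, 0.0]
force: [-3.7, -0.8, 7.1]
grip_width: 0.145
grip_force: 23.1
time_s: 7.1
eef_pos: [440.4, 197.2, 250.1]
ee_rot: [0.001, 0.414, 0.91, 0.001]
force: [-2.6, 0.4, 7.5]
grip_width: 0.144
grip_force: 23.1
at [440.4 197.2 250.1] t 7.1 shift [-0.4  0.2  1.1] rv [ 0.0015  0.0014 -0.6931] F [-2.6  0.4  7.5] w 0.144
[0.16757363 0.41911942 0.01347418]
```

```bash
python3 steer.py '[0,0,0,0,0,-0.13,0,0,0,0,0,-0.26,0,0,0,0,0,-0.39,0,0,0,0,0,-0.5,0,0,0,0,0,-0.6,0,0,0,0,0,-0.68,0,0,0,0,0,-0.70,0,0,0,0,0,-0.70]';  python3 -c "
from h import *
to((440.8,197,249),1.41);print(ctrl.sense()['wrist_torque'])"
```

```text
time_s: 7.9
eef_pos: [440.6, 197.4, 250.2]
ee_rot: [0.001, 0.08, 0.997, 0.001]
force: [-0.8, 4.3, 4.5]
grip_width: 0.143
grip_force: 33.9
at [440.6 197.4 250.2] t 7.9 shift [-0.3 -0.3  1.2] rv [0.0026 0.0021 0.0007] F [-0.8  4.3  4.5] w 0.143
[ 0.76146482  0.28442466 -0.78847085]
```

```bash
python3 steer.py '[0,0,0,0,0,0,0,0,0,0,0,0,0,0,-30,0,0,0,0,0,-50,0,0,0,0,0,-50,0,0,0]' 0.4;  python3 -c "
from h import *
to((547.7,238.9,295),1.528)"
```

```text
time_s: 8.4
eef_pos: [440.7, 197.1, 301.3]
ee_rot: [0.002, 0.078, 0.997, 0.001]
force: [0.2, 0.3, -0.2]
grip_width: 0.398
grip_force: 0.0
at [440.7 197.1 301.3] t 8.4 shift [-99.1  58.    6.8] rv [ 0.0011  0.0048 -0.1137] F [ 0.2  0.3 -0.2] w 0.398
```

```bash
python3 steer.py '[-50,29,3,0,0,-0.06,-99,58,7,0,0,-0.114,-99,58,7,0,0,-0.114,-99,58,7,0,0,-0.114]' 0.7;  python3 -c "
from h import *
to((547.7,238.9,203),1.528)
im=ctrl.capture('wrist');cv2.imwrite('pics/w3.png',cv2.resize(im[:,:,::-1],(800,600),interpolation=cv2.INTER_CUBIC))
import pickle;c=ctrl.calibration('wrist');pickle.dump(c,open('w3.pkl','wb'))
P=np.array([(0,y,15) for y in(20,-20)]+[(-88,0,16),(70,22.5,10),(70,-22.5,10)],float)
print(proj(c,R.from_euler('z',-.043).apply(P)+[547.7,238.9,40])/.64)
s=ctrl.sense();q=rot(s['ee_rot'])
print(proj(c,s['eef_pos']+q.apply([[0,-29,165],[0,29,165],[0,0,165]]))/.64)"
```

```text
time_s: 8.8
eef_pos: [548.0, 239.2, 290.0]
ee_rot: [-0.001, 0.021, 1.0, -0.0]
force: [-0.6, 0.5, -0.0]
grip_width: 0.703
grip_force: 0.0
at [548.  239.2 290. ] t 8.8 shift [ 0.2 -0.2 87. ] rv [-0.0006 -0.0016  0.0006] F [-0.6  0.5 -0. ] w 0.703
[[440.60767899 325.41105903]
 [361.73629864 325.37701777]
 [401.25620792 140.32106532]
 [440.77244698 437.70982192]
 [361.46995214 437.68013563]]
[[317.88878509 394.43154934]
 [483.38593285 394.32582389]
 [400.64792424 394.37867986]]
```

View pics/w3.png

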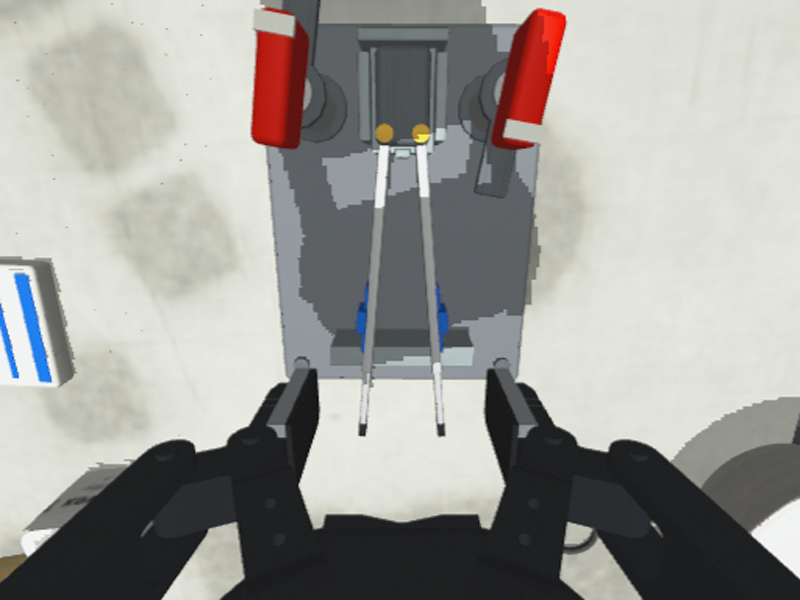

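```bash
python3 steer.py '[1,0,40,0,0,0,1,0,75,0,0,0,1,0,88,0,0,0,1,0,88,0,0,0]' 0.7;  python3 steer.py '[0,0,0,0,0,0,0,0,0,0,0,0,0,0,0,0,0,0,0,0,0,0,0,0]' 0.5 20;  python3 -c "
from h import *
to((547,238.9,201),1.528);print(ctrl.sense()['grip_force'])"
```

```text
time_s: 9.25
eef_pos: [545.2, 238.7, 202.8]
ee_rot: [-0.002, 0.021, 1.0, -0.0]
force: [0.7, -0.1, 0.1]
grip_width: 0.703
grip_force: 0.0
time_s: 9.65
eef_pos: [546.4, 239.1, 205.4]
ee_rot: [0.001, 0.021, 1.0, 0.0]
force: [0.3, -0.3, 4.2]
grip_width: 0.501
grip_force: 3.5
at [546.4 239.1 205.4] t 9.7 shift [-0.6 -0.1  4.4] rv [0.0007 0.0029 0.001 ] F [ 0.3 -0.3  4.2] w 0.501
3.4818866767454892
```

```bash
python3 steer.py '[0,0,0,0,0,0,0,0,0,0,0,0,0,0,0,0,0,0]' 0.44 20;  python3 steer.py '[0,0,0,0,0,0,0,0,0,0,0,0,0,0,0,0,0,0,0,0,0,0,0,0]' 0.38 20;  python3 steer.py '[0,0,-5,0,0,0,0,0,-15,0,0,0,0,0,-30,0,0,0,0,0,-50,0,0,0,0,0,-70,0,0,0,0,0,-80,0,0,0,0,0,-80,0,0,0]';python3 -c "
from h import *
to((547,238.9,285),1.528);print(ctrl.sense()['grip_force'])
im=ctrl.capture('wrist');cv2.imwrite('pics/w4.png',cv2.resize(im[:,:,::-1],(800,600),interpolation=cv2.INTER_CUBIC))
import pickle;c=ctrl.calibration('wrist');pickle.dump(c,open('w4.pkl','wb'))"
```

```text
time_s: 9.95
eef_pos: [546.5, 239.1, 205.3]
ee_rot: [0.001, 0.021, 1.0, 0.0]
force: [1.0, 0.5, 7.6]
grip_width: 0.442
grip_force: 5.8
time_s: 10.35
eef_pos: [546.6, 239.1, 205.4]
ee_rot: [0.002, 0.021, 1.0, 0.0]
force: [0.6, 0.1, 8.5]
grip_width: 0.385
grip_force: 6.9
time_s: 11.05
eef_pos: [546.2, 239.0, 285.8]
ee_rot: [0.001, 0.021, 1.0, 0.0]
force: [0.1, -0.6, -0.7]
grip_width: 0.381
grip_force: 5.3
at [546.2 239.  285.8] t 11.1 shift [-0.8 -0.1  0.8] rv [0.0008 0.0029 0.001 ] F [ 0.1 -0.6 -0.7] w 0.381
5.330757200717926
```

View pics/w4.png

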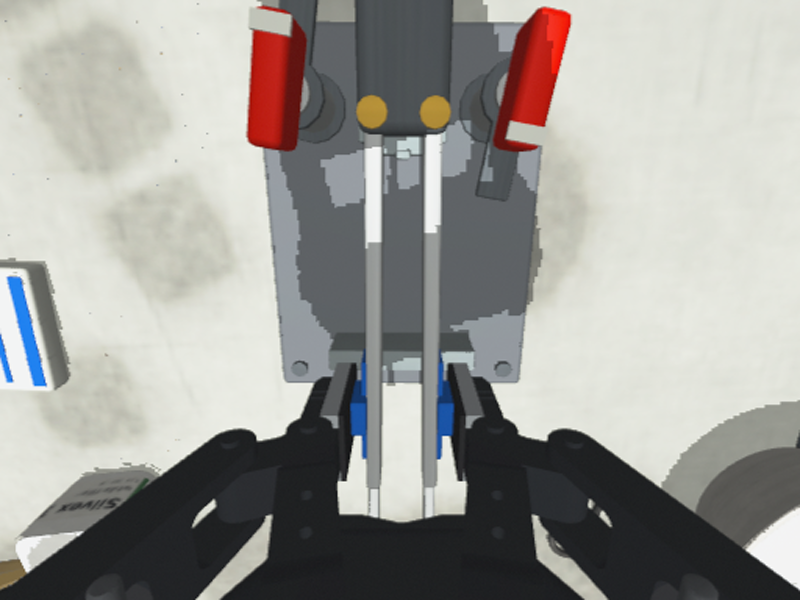

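Run:
```python
import pickle
from h import *
c3=pickle.load(open('w3.pkl','rb'));c4=pickle.load(open('w4.pkl','rb'))
for zp in (14,17,20):
    a,b=[ray(c3,np.array(p)*.64,40+zp) for p in((384.5,133),(421,133))]
    print(zp,'w3',a.round(1),b.round(1),np.linalg.norm(a-b).round(2))
    for pitch in(-.05,0,.05):  # + = tips down
        o=np.array([546.2,238.9,120.4]); V=R.from_euler('z',-.045)*R.from_euler('y',pitch)
        m=(a+b)/2; loc=R.from_euler('z',-.045).inv().apply(m-[547.2,239,40]); loc[1]=0
        h=np.linalg.norm(a-b)/2
        print(pitch,(proj(c4,[o+V.apply(loc+[0,h,0]),o+V.apply(loc-[0,h,0])])/.64).round(1).tolist())
```

```text
14 w3 [456.3 235.4  54. ] [457.  251.6  54. ] 16.25
-0.05 [[432.1, 107.5], [370.2, 107.3]]
0 [[433.3, 107.8], [369.1, 107.6]]
0.05 [[434.5, 109.2], [367.8, 109.0]]
17 w3 [456.5 235.5  57. ] [457.2 251.5  57. ] 16.01
-0.05 [[432.5, 106.2], [369.9, 106.0]]
0 [[433.7, 107.2], [368.7, 107.0]]
0.05 [[434.9, 109.3], [367.4, 109.0]]
20 w3 [456.7 235.6  60. ] [457.4 251.3  60. ] 15.78
-0.05 [[432.8, 104.9], [369.6, 104.7]]
0 [[434.1, 106.5], [368.3, 106.3]]
0.05 [[435.4, 109.3], [367.0, 109.1]]
```

```bash
python3 steer.py '[-1,-10,0,0,0,-0.01,-3,-35,0,0,0,-0.02,-7,-75,0,0,0,-0.03,-11,-120,0,0,0,-0.04,-15,-165,0,0,0,-0.05,-19,-210,0,0,0,-0.06,-22,-250,0,0,0,-0.07,-24,-275,0,0,0,-0.077]';python3 steer.py '[-1,-14,0,0,0,0,-1,-14,0,0,0,0,-1,-14,0,0,0,0]'; python3 -c "
from h import *
to((515,-181,285),1.6054);print(ctrl.sense()['grip_force'])
im=ctrl.capture('wrist');cv2.imwrite('pics/w5.png',cv2.resize(im[:,:,::-1],(800,600),interpolation=cv2.INTER_CUBIC))
import pickle;c=ctrl.calibration('wrist');pickle.dump(c,open('w5.pkl','wb'))
t=ctrl.calibration('top');print('disc',ray(t,np.array((501,418))*.64,12),'jard',ray(t,np.array((548,250))*.64,0))
s=ctrl.sense();q=rot(s['ee_rot'])
print(proj(c,s['eef_pos']+q.apply([[0,-16,165],[0,16,165],[0,0,165]]))/.64)
V=R.from_euler('z',.035);print((proj(c,V.apply([(40,40,16),(40,-40,16),(-40,-40,16),(-40,40,16)])+[582.4,-181.1,0])/.64).round(1))"
```

```text
time_s: 11.9
eef_pos: [558.1, -40.0, 283.0]
ee_rot: [-0.001, -0.017, 1.0, 0.0]
force: [-0.0, 0.1, -1.5]
grip_width: 0.385
grip_force: 5.3
time_s: 12.2
eef_pos: [559.9, -50.0, 283.6]
ee_rot: [-0.0, -0.018, 1.0, 0.0]
force: [0.8, 0.4, -0.5]
grip_width: 0.381
grip_force: 5.3
at [559.9 -50.  283.6] t 12.2 shift [  49.6 -129.3   -1.5] rv [ 0.0006 -0.0009  0.0009] F [ 0.8  0.4 -0.5] w 0.381
5.3353676944971085
disc [383.22589436 -90.15364825  12.        ] jard [ 678.92826259 -148.9076853     0.        ]
[[355.1667407  394.2908057 ]
 [446.46769928 394.23790879]
 [400.81982888 394.26435573]]
[[251.5 392.5]
 [122.  392.4]
 [ 94.1 265.9]
 [236.6 266. ]]
```

View pics/w5.png

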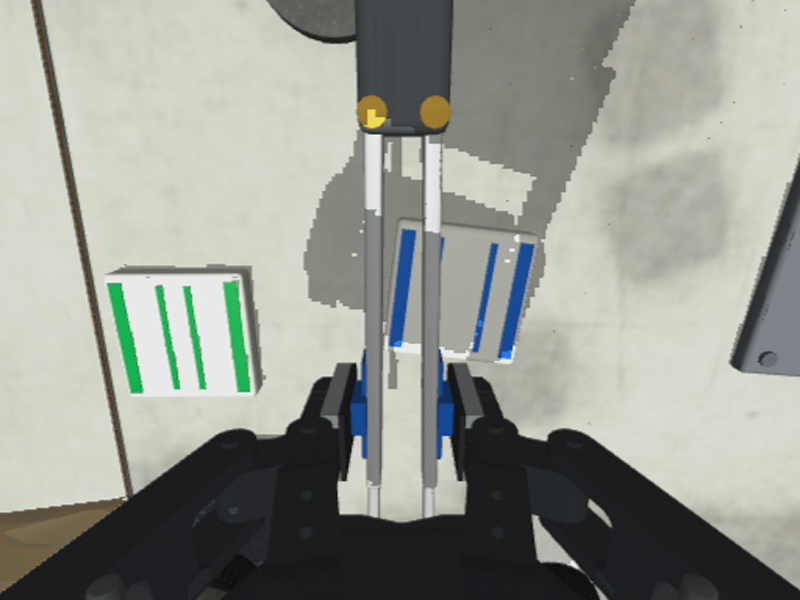

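Run:
```python
import pickle
from h import *
from scipy.optimize import least_squares
c=pickle.load(open('w5.pkl','rb'))
a=cv2.imread('pics/w5.png').astype(int);b,g,r=a[...,0],a[...,1],a[...,2]
m=((g-r>50)&(g-b>25)).astype(np.uint8);m[:, 300:]=0
n,l,s,ce=cv2.connectedComponentsWithStats(m)
comps=[i for i in range(1,n) if s[i,4]>150]
print(s[comps],ce[comps].round(1))
# two thin lines: centre line per row
uv=[];side=[]
for i in comps:
    ys,xs=np.where(l==i)
    print(i,[(y,xs[ys==y].mean().round(1),(ys==y).sum()) for y in range(ys.min()+4,ys.max()-3,25)])
o=[i for i in comps];o.sort(key=lambda i:ce[i][0])
pts=[];
for i in o:
    p=ray(c,(ce[i]+.5)*.64-.5,16);pts.append(p)
    ys,xs=np.where(l==i);e=[ray(c,((xs[ys==y].mean()+.5)*.64-.5,(y+.5)*.64-.5),16) for y in(ys.min()+5,ys.max()-5)]
    d=e[0]-e[1];print(p.round(1),'yaw',np.arctan2(-d[1],-d[0]).round(4))
P=np.array(pts);print(np.diff(P,axis=0).round(1),P.mean(0),P[1:3].mean(0))
```

```text
[[ 107  283   36  110 1513]
 [ 223  282   27  110 1498]
 [ 155  286   25  104  707]
 [ 183  286   23  104  710]] [[124.7 336.8]
 [236.2 335.7]
 [167.  336.7]
 [194.1 336.9]]
1 [(287, np.float64(114.0), np.int64(15)), (312, np.float64(119.5), np.int64(14)), (337, np.float64(124.5), np.int64(14)), (362, np.float64(130.0), np.int64(13)), (387, np.float64(135.5), np.int64(14))]
2 [(286, np.float64(229.5), np.int64(14)), (311, np.float64(232.5), np.int64(14)), (336, np.float64(236.5), np.int64(14)), (361, np.float64(240.0), np.int64(13)), (386, np.float64(243.0), np.int64(13))]
3 [(290, np.float64(158.5), np.int64(8)), (315, np.float64(163.0), np.int64(7)), (340, np.float64(168.0), np.int64(7)), (365, np.float64(172.5), np.int64(6))]
4 [(290, np.float64(186.5), np.int64(6)), (315, np.float64(190.0), np.int64(7)), (340, np.float64(195.0), np.int64(7)), (365, np.float64(199.0), np.int64(7))]
[ 586.2 -212.3   16. ] yaw 0.0417
[ 585.3 -187.2   16. ] yaw 0.04
[ 584.8 -171.3   16. ] yaw 0.0392
[ 583.2 -146.3   16. ] yaw 0.0457
[[-1.  25.   0. ]
 [-0.5 16.   0. ]
 [-1.6 25.   0. ]] [ 584.86202748 -179.2642747    16.        ] [ 585.02609169 -179.2523895    16.        ]
```

```bash
python3 -c "
from h import *
to((515.6,-182.7,200),1.6128)"
```

```text
at [559.9 -49.6 283.7] t 12.2 shift [  49.1 -131.4   83.7] rv [ 0.0005 -0.0007 -0.0057] F [-0.1  0.6 -0.6] w 0.381
```

```bash
python3 steer.py '[4,-12,0,0,0,0,16,-40,0,0,0,0,30,-80,0,0,0,-0.006,43,-115,0,0,0,-0.006,49,-131,10,0,0,-0.006,49,-131,35,0,0,-0.006,49,-131,60,0,0,-0.006,49,-131,75,0,0,-0.006]';python3 steer.py '[0,0,8,0,0,0,0,0,8,0,0,0,0,0,8,0,0,0]'
python3 - <<'E'
from h import *
to((515.6,-182.7,186),1.6128)
t=ctrl.capture('top');s=ctrl.capture('scene')
cv2.imwrite('pics/t6.png',t[:,:,::-1]);cv2.imwrite('pics/s6.png',s[:,:,::-1])
ct=ctrl.calibration('top');cs=ctrl.calibration('scene')
u=proj(ct,[585,-180,30]);v=proj(cs,[530,-180,30]);print(u,v)
def crop(a,c,w,h,f):
    x0,y0=int(c[0]-w//2),int(c[1]-h//2);print('org',x0,y0);return cv2.resize(a[max(0,y0):y0+h,max(0,x0):x0+w,::-1],None,fx=f,fy=f,interpolation=cv2.INTER_CUBIC)
A=crop(t,u,66,100,6);B=crop(s,v,66,100,6);cv2.imwrite('pics/c6.png',np.hstack([A,B]))
E
```

```text
time_s: 13.05
eef_pos: [515.1, -183.2, 207.3]
ee_rot: [-0.001, -0.021, 1.0, 0.001]
force: [-0.9, -0.2, -0.1]
grip_width: 0.38
grip_force: 5.3
time_s: 13.35
eef_pos: [515.9, -183.4, 201.7]
ee_rot: [0.0, -0.021, 1.0, -0.0]
force: [0.3, -0.6, -1.4]
grip_width: 0.38
grip_force: 5.3
at [ 515.9 -183.4  201.7] t 13.3 shift [ 0.3  0.7 15.7] rv [-0.0007  0.001  -0.0004] F [ 0.3 -0.6 -1.4] w 0.38
[362.61292287 192.58855821] [342.01508487 185.24165449]
org 329 142
org 309 135
```

View pics/c6.png

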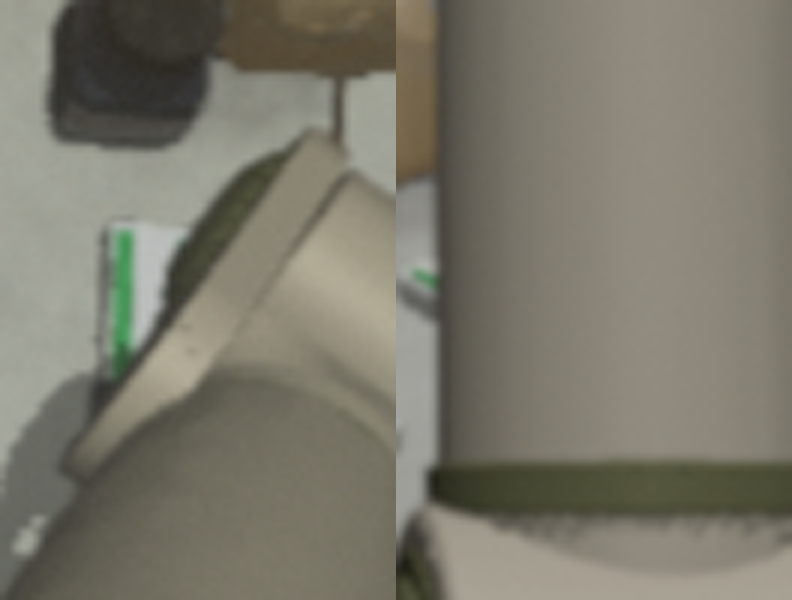

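```bash
python3 steer.py '[0,0.5,8,0,0,0,0,0.5,14,0,0,0,0,0.5,14,0,0,0,0,0.5,14,0,0,0]'
python3 - <<'E'
import pickle
from h import *
to((515.6,-182.7,186),1.6128)
s=ctrl.sense();q=rot(s['ee_rot']);c=ctrl.calibration('wrist');im=ctrl.capture('wrist')
cv2.imwrite('pics/w7.png',cv2.resize(im[:,:,::-1],(800,600),interpolation=cv2.INTER_CUBIC));pickle.dump((c,s),open('w7.pkl','wb'))
for n in (3,4,5,7):
    a=cv2.imread(f'pics/w{n}.png').astype(int);b,g,r=a[...,0],a[...,1],a[...,2]
    m=((r-b>70)&(g-b>40)&(r<255)).astype(np.uint8);m[:80]=0;m[200:]=0;m[:,:340]=0;m[:,460:]=0
    k,l,st,ce=cv2.connectedComponentsWithStats(m)
    print(n,[(st[i].tolist(),ce[i].round(1).tolist()) for i in range(1,k) if st[i,4]>60])
m=((g-r>40)&(g-b>20)).astype(np.uint8)
k,l,st,ce=cv2.connectedComponentsWithStats(m)
for i in range(1,k):
    if st[i,4]>30:print('green',st[i],ce[i].round(1))
V=R.from_euler('z',.042)
print((proj(c,V.apply([(x,y,16) for y in(8,-8) for x in(-40,0)])+[585.3,-179.6,0])/.64).round(1))
for y in (470,490,505): print(y,a[y,340:462:3].sum(1).tolist())
E
```

```text
time_s: 13.85
eef_pos: [515.6, -182.9, 186.8]
ee_rot: [-0.0, -0.021, 1.0, 0.0]
force: [-0.3, 0.2, -0.4]
grip_width: 0.381
grip_force: 5.3
at [ 515.6 -182.9  186.8] t 13.8 shift [0.  0.2 0.8] rv [ 0.0003 -0.0004 -0.0008] F [-0.3  0.2 -0.4] w 0.381
3 [([376, 124, 17, 18, 248], [384.1, 132.8]), ([413, 124, 17, 19, 259], [420.6, 133.0])]
4 [([357, 95, 30, 33, 784], [371.4, 111.2]), ([420, 96, 31, 33, 784], [434.8, 111.7])]
5 [([357, 95, 30, 34, 775], [371.6, 111.6]), ([420, 96, 30, 32, 766], [434.8, 111.6])]
7 [([356, 95, 31, 33, 793], [371.3, 111.0]), ([420, 96, 31, 33, 785], [434.9, 111.6])]
green [380 473   8  47 354] [383.7 496.6]
green [417 473   7  47 252] [419.8 496.7]
[[422.6 455.3]
 [421.2 537. ]
 [380.9 455.3]
 [382.4 537.1]]
470 [137, 133, 116, 737, 729, 729, 729, 729, 741, 474, 424, 430, 439, 361, 532, 667, 745, 729, 729, 729, 729, 729, 729, 729, 729, 729, 751, 603, 374, 429, 429, 441, 392, 546, 553, 554, 553, 552, 510, 134, 129]
490 [733, 729, 729, 728, 729, 729, 729, 729, 729, 682, 616, 669, 655, 338, 219, 326, 726, 729, 729, 729, 729, 729, 729, 729, 729, 742, 472, 300, 332, 426, 428, 373, 729, 729, 729, 729, 729, 725, 585, 551, 551]
505 [744, 729, 729, 729, 729, 728, 729, 729, 729, 674, 629, 666, 661, 340, 224, 314, 726, 729, 729, 729, 729, 729, 729, 729, 729, 733, 421, 296, 504, 659, 665, 522, 729, 729, 729, 729, 729, 729, 729, 729, 729]
```

Run:
```python
import pickle
from h import *
c5=pickle.load(open('w5.pkl','rb'));c7,s=pickle.load(open('w7.pkl','rb'))
print('w5 line ends',[ray(c5,np.array(p)*.64,16).round(1)[:2] for p in((157.5,286),(178.5,390),(186,286),(203.5,390))])
print('plate ends w5 mid',[ray(c5,np.array(p)*.64,16).round(1)[:2] for p in((173,277),(191,396))])
print('w7 near end of line',ray(c7,np.array((383,473))*.64,16).round(1))
a=cv2.imread('pics/w7.png')
for col in (400,384,420): print(col,[(y,a[y,col].tolist()) for y in range(430,524,5)])
```

```text
w5 line ends [array([ 554.3, -188.5]), array([ 620.8, -184.6]), array([ 553.7, -172.3]), array([ 620.3, -169.2])]
plate ends w5 mid [array([ 548.7, -179. ]), array([ 624.8, -177.4])]
w7 near end of line [ 553.8 -188.2   16. ]
400 [(430, [220, 228, 228]), (435, [136, 145, 144]), (440, [106, 111, 111]), (445, [111, 117, 116]), (450, [113, 120, 118]), (455, [175, 185, 183]), (460, [238, 242, 241]), (465, [248, 247, 247]), (470, [243, 243, 243]), (475, [243, 243, 243]), (480, [243, 243, 243]), (485, [243, 243, 243]), (490, [243, 243, 243]), (495, [243, 243, 243]), (500, [243, 243, 243]), (505, [243, 243, 243]), (510, [243, 243, 243]), (515, [243, 243, 243]), (520, [255, 255, 255])]
384 [(430, [141, 150, 149]), (435, [137, 145, 143]), (440, [105, 111, 110]), (445, [110, 115, 114]), (450, [112, 119, 118]), (455, [153, 161, 159]), (460, [202, 210, 209]), (465, [211, 216, 214]), (470, [196, 204, 203]), (475, [69, 157, 19]), (480, [85, 195, 14]), (485, [85, 196, 12]), (490, [85, 195, 13]), (495, [87, 195, 16]), (500, [87, 195, 17]), (505, [86, 195, 18]), (510, [86, 194, 18]), (515, [86, 194, 16]), (520, [37, 49, 30])]
420 [(430, [132, 140, 139]), (435, [125, 134, 131]), (440, [100, 105, 104]), (445, [104, 110, 107]), (450, [106, 111, 110]), (455, [128, 135, 133]), (460, [155, 164, 162]), (465, [175, 181, 179]), (470, [248, 246, 247]), (475, [82, 190, 21]), (480, [84, 204, 5]), (485, [84, 201, 8]), (490, [85, 202, 7]), (495, [86, 203, 9]), (500, [85, 203, 8]), (505, [87, 204, 14]), (510, [87, 204, 14]), (515, [84, 194, 16]), (520, [37, 49, 31])]
```

```bash
python3 steer.py '[-1,0,0,0,0,0,-2,0,0,0,0,0,-2,0,0,0,0,0,-2,0,0,0,0,0,-2,0,0,0,0,0]' 0.36 20
cat > gap.py <<'E'
import pickle
from h import *
s=ctrl.sense();print(s['eef_pos'].round(1),s['grip_force'],s['grip_width'],s['force'].round(1),s['time_s'])
q=rot(s['ee_rot']);c=ctrl.calibration('wrist');im=ctrl.capture('wrist')
pickle.dump((c,s,im),open('last.pkl','wb'))
E
python3 gap.py
python3 - <<'E'
import pickle
from h import *
c,s,im=pickle.load(open('last.pkl','rb'))
g=im.astype(int).sum(2)
for y in (92,100,130,150,180,200,310,320,328): print(y,'\n ',g[y,226:252].tolist(),'\n ',g[y,262:288].tolist())
E
```

```text
time_s: 14.4
eef_pos: [517.6, -182.8, 187.0]
ee_rot: [0.0, -0.021, 1.0, -0.0]
force: [0.3, -0.5, 0.1]
grip_width: 0.36
grip_force: 5.8
[ 517.6 -182.8  187. ] 5.8341993391513824 0.3597251177567418 [ 0.3 -0.5  0.1] 14.4
92 
  [680, 679, 680, 545, 442, 442, 395, 373, 408, 444, 451, 455, 459, 460, 462, 464, 457, 423, 312, 311, 410, 442, 443, 444, 446, 445] 
  [440, 442, 442, 442, 442, 442, 444, 444, 318, 303, 385, 447, 461, 462, 461, 457, 457, 457, 457, 424, 369, 418, 444, 442, 442, 439]
100 
  [439, 440, 440, 441, 439, 439, 441, 389, 399, 439, 450, 456, 458, 459, 461, 464, 457, 415, 311, 311, 409, 439, 437, 437, 437, 437] 
  [671, 671, 672, 538, 441, 442, 442, 407, 287, 315, 395, 450, 462, 461, 462, 458, 456, 456, 455, 416, 364, 419, 446, 446, 442, 442]
130 
  [448, 446, 443, 444, 440, 439, 434, 372, 378, 433, 448, 451, 451, 457, 460, 460, 461, 422, 324, 281, 401, 442, 442, 442, 441, 444] 
  [450, 448, 450, 451, 451, 454, 453, 378, 272, 352, 431, 455, 460, 459, 685, 717, 714, 711, 563, 441, 447, 443, 442, 634, 677, 678]
150 
  [436, 439, 617, 665, 666, 667, 554, 426, 553, 683, 568, 445,
[... 864 characters left out ...]
7, 504, 709, 729, 729] 
  [729, 729, 729, 729, 729, 575, 297, 371, 421, 425, 427, 430, 435, 436, 406, 610, 718, 729, 729, 729, 729, 729, 729, 729, 729, 729]
320 
  [729, 729, 728, 728, 729, 729, 729, 729, 729, 729, 729, 689, 622, 648, 665, 664, 660, 505, 346, 260, 209, 279, 691, 729, 729, 729] 
  [729, 729, 729, 729, 729, 539, 223, 473, 610, 658, 664, 664, 511, 391, 695, 729, 729, 729, 729, 729, 728, 728, 729, 729, 729, 729]
328 
  [729, 729, 729, 729, 728, 729, 729, 729, 729, 729, 729, 691, 612, 639, 662, 664, 665, 620, 434, 267, 209, 279, 691, 728, 729, 729] 
  [728, 729, 729, 729, 630, 407, 291, 502, 624, 658, 663, 664, 619, 465, 697, 729, 729, 728, 729, 729, 729, 729, 729, 729, 729, 729]
```

```bash
cat > m.py <<'E'
import pickle,sys
from h import *
c,s,im=pickle.load(open('last.pkl','rb'))
q=rot(s['ee_rot'])
def meas(row,l,r):
  for h in(8,10,12,14,16):
    z=s['eef_pos'][2]-165.4+h
    a,b=ray(c,(l,row),z),ray(c,(r,row),z)
    x=-q.inv().apply((a+b)/2-s['eef_pos'])[0];sp=np.linalg.norm(a-b)
    print(row,h,'x',x.round(1),'mid y',q.inv().apply((a+b)/2-s['eef_pos'])[1].round(2),'sp',sp.round(2),'gap',(16+(sp-16)*160/(90+x)).round(2))
for a in sys.argv[1:]: meas(*map(float,a.split(',')))
E
python3 m.py 324,240.4,271.85 100,238.4,276.95 200,238.9,274.7
python3 steer.py '[0,0,0,0,0,0,0,0,0,0,0,0,0,0,0,0,0,0]' 0.348 20; python3 gap.py
python3 - <<'E'
import pickle
from h import *
c,s,im=pickle.load(open('last.pkl','rb'))
g=im.astype(int).sum(2)
for y in (322,326,330): print(y,'\n ',g[y,234:252].tolist(),'\n ',g[y,264:280].tolist())
E
```

```text
324.0 8 x 41.5 mid y -0.26 sp 17.84 gap 18.24
324.0 10 x 39.6 mid y -0.26 sp 17.56 gap 17.92
324.0 12 x 37.7 mid y -0.25 sp 17.27 gap 17.6
324.0 14 x 35.8 mid y -0.24 sp 16.99 gap 17.26
324.0 16 x 33.9 mid y -0.24 sp 16.71 gap 16.91
100.0 8 x -79.0 mid y 0.54 sp 16.73 gap 26.58
100.0 10 x -79.0 mid y 0.53 sp 16.46 gap 22.71
100.0 12 x -78.9 mid y 0.53 sp 16.2 gap 18.86
100.0 14 x -78.9 mid y 0.52 sp 15.93 gap 15.03
100.0 16 x -78.9 mid y 0.51 sp 15.67 gap 11.22
200.0 8 x -33.0 mid y 0.15 sp 17.36 gap 19.81
200.0 10 x -33.7 mid y 0.15 sp 17.08 gap 19.07
200.0 12 x -34.4 mid y 0.14 sp 16.81 gap 18.32
200.0 14 x -35.1 mid y 0.14 sp 16.53 gap 17.55
200.0 16 x -35.8 mid y 0.14 sp 16.26 gap 16.75
time_s: 14.75
eef_pos: [517.7, -182.8, 187.0]
ee_rot: [0.0, -0.021, 1.0, 0.0]
force: [0.6, 0.0, -1.4]
grip_width: 0.344
grip_force: 6.2
[ 517.7 -182.8  187. ] 6.203741133213043 0.34448519513654297 [ 0.6  0.  -1.4] 14.75
322 
  [729, 729, 728, 729, 729, 648, 612, 657, 664, 667, 634, 522, 334, 279, 691, 729, 729, 729] 
  [729, 729, 729, 543, 521, 644, 663, 664, 665, 618, 564, 707, 729, 729, 729, 728]
326 
  [729, 729, 729, 729, 728, 638, 601, 657, 664, 667, 637, 530, 339, 282, 691, 728, 729, 729] 
  [729, 728, 693, 463, 534, 648, 664, 664, 661, 630, 559, 707, 729, 729, 729, 728]
330 
  [251, 355, 389, 483, 629, 545, 584, 653, 664, 662, 636, 540, 347, 215, 688, 729, 729, 728] 
  [729, 729, 616, 374, 522, 646, 663, 664, 658, 541, 621, 660, 573, 520, 398, 318]
```

```bash
python3 m.py 326,241.8,271
python3 - <<'E'
import pickle
from h import *
c,s,im=pickle.load(open('last.pkl','rb'));q=rot(s['ee_rot'])
a=im.astype(int)
for row in (306,310,316,324,328):
    m=(a[row,:,1]-a[row,:,0]>40)&(a[row,:,1]-a[row,:,2]>20); x=np.where(m)[0]
    l=x[x<257];r=x[x>257]
    if len(l) and len(r):
        L,Rr=l.max()+.5,r.min()-.5
        p=[q.inv().apply(ray(c,(u,row),16)-s['eef_pos']) for u in(L,Rr)]
        print(row,l.min(),l.max(),r.min(),r.max(),'x',-p[0][0].round(1),'y',p[0][1].round(2),p[1][1].round(2),'mid',((p[0]+p[1])/2)[1].round(2))
E
```

```text
326.0 8 x 42.9 mid y -0.11 sp 16.61 gap 16.73
326.0 10 x 41.0 mid y -0.11 sp 16.35 gap 16.42
326.0 12 x 39.1 mid y -0.1 sp 16.08 gap 16.1
326.0 14 x 37.2 mid y -0.1 sp 15.82 gap 15.77
326.0 16 x 35.3 mid y -0.1 sp 15.56 gap 15.43
```

```bash
python3 steer.py '[0,0.4,0,0,0,0,0,0.8,0,0,0,0,0,0.8,0,0,0,0,0,0.8,0,0,0,0,0,0.8,0,0,0,0,0,0.8,0,0,0,0,0,0.8,0,0,0,0,0,0.8,0,0,0,0]'; for i in 1 2 3; do python3 steer.py '[0,0,0,0,0,0,0,0,0,0,0,0,0,0,0,0,0,0,0,0,0,0,0,0,0,0,0,0,0,0,0,0,0,0,0,0,0,0,0,0,0,0,0,0,0,0,0,0]'; done; python3 gap.py
python3 - <<'E'
import pickle
from h import *
c,s,im=pickle.load(open('last.pkl','rb'));a=im.astype(int)
for row in (310,318,326): print(row,a[row,234:252].sum(1).tolist(),a[row,264:280].sum(1).tolist(),(np.where(a[row,:,1]-a[row,:,0]>60)[0]).tolist())
y=cv2.imread
b=im[:,:,::-1];b=cv2.resize(b,(800,600),interpolation=cv2.INTER_CUBIC).astype(int)
m=((b[...,2]-b[...,0]>70)&(b[...,1]-b[...,0]>40)).astype(np.uint8);m[:80]=0;m[200:]=0;m[:,:340]=0;m[:,460:]=0
k,l,st,ce=cv2.connectedComponentsWithStats(m);print([ce[i].round(1) for i in range(1,k) if st[i,4]>60])
E
```

```text
time_s: 15.6
eef_pos: [517.6, -182.0, 187.0]
ee_rot: [-0.0, -0.021, 1.0, -0.0]
force: [-0.3, -0.5, -0.7]
grip_width: 0.351
grip_force: 6.2
time_s: 16.4
eef_pos: [517.6, -182.0, 187.0]
ee_rot: [-0.0, -0.021, 1.0, 0.0]
force: [-0.1, 0.5, -1.1]
grip_width: 0.35
grip_force: 6.2
time_s: 17.2
eef_pos: [517.6, -182.0, 187.0]
ee_rot: [-0.0, -0.021, 1.0, 0.0]
force: [-0.0, -0.3, -0.8]
grip_width: 0.347
grip_force: 6.2
time_s: 18.0
eef_pos: [517.6, -182.0, 187.0]
ee_rot: [0.0, -0.021, 1.0, 0.0]
force: [-0.3, -0.5, -0.6]
grip_width: 0.352
grip_force: 6.2
[ 517.6 -182.   187. ] 6.203299462795258 0.35248929694868275 [-0.3 -0.5 -0.6] 18.0
310 [729, 729, 729, 676, 625, 660, 667, 662, 525, 436, 438, 414, 453, 702, 729, 728, 729, 729] [729, 703, 465, 281, 382, 423, 423, 427, 431, 436, 434, 428, 693, 728, 728, 729] [462, 463, 464, 465, 466, 467, 468, 469, 470, 471, 472, 473, 494, 495, 496, 497, 498, 499]
318 [729, 729, 729, 729, 728, 650, 629, 661, 664, 665, 525, 366, 372, 695, 729, 729, 729, 728] [729, 703, 468, 248, 509, 640, 519, 427, 428, 407, 362, 692, 729, 729, 729, 728] [458, 459, 460, 461, 462, 463, 464, 465, 466, 467, 468, 469, 470, 491, 492, 493, 494, 495, 496]
326 [729, 729, 729, 729, 729, 638, 599, 656, 664, 665, 524, 460, 418, 509, 552, 550, 708, 729] [729, 585, 357, 317, 534, 649, 664, 664, 661, 630, 473, 695, 729, 728, 729, 729] [266, 455, 456, 457, 458, 459, 460, 461, 462, 463, 464, 465, 466, 487, 488, 489, 490, 491, 492]
[array([371. , 110.7]), array([434.6, 111.1])]
```

```bash
python3 -c "
from rig import ctrl
print(ctrl.finish_job())"
```

```text
the job is handed in; nothing more can be done
None
```

I turned both knobs to their end stops, lifted out the tweezers and handed the job in at 18 s of the 64 s. They are held over the middle of the green plate at a steady 6.2 N, about a 16 mm gap, and had been for over 2 s. The arm blocked the top and scene cameras there, so I worked out tip position, gap and clearance (about 7 mm) from wrist pictures, arm position and grip force, and never saw the tips directly.

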